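# Weigh the jar of paper clips on the storeroom beam scale

### The job

Weigh the jar of paper clips that stands on the beam scale: pull the scale's black lock knob out to its detent to free the beam, slide the brass poise along the notched beam until the red pointer, left to itself, comes to rest within the green band, then push the knob fully back in so that the beam is held there. Leave the poise in its notch once the beam is locked, keep the jar on the pan, and leave everything else on the shelf where it is.

Things in the scene. Friction and masses are not known exactly. Their poses are not given: they have to be found in the camera images.
- scale: Bench beam scale fixed to the shelf, grey base 130 (x) by 450 (y) by 30 mm high. Origin: centre of its underside; z up, -x side faces the robot; turned up to 0.25 rad. Millimetres in its frame: beam 8 thick along y over x = 0, axis at z = 125, pivot at y = -100 between cheeks at x +-20, load pan at y = -190, poise on the long arm towards +y, beam end in a grey post at y = +195 (x +-21, top z = 171).
- beam (a joint): Beam and pointer angle, rad. 0 = level, pointer mid-band; positive = poise arm down, pointer leans to the scale's +y, poise too far out; negative = pan down, poise too far in. Stops +-0.065; green band +-0.034. Freed and untouched, the rest angle rises about 0.045 per notch the poise moves outwards, up to a stop; settles in about 1 s. Locked, it stays put.
- poise (a joint): Poise position along the beam, m: 0 = innermost notch (scale's y = +20 mm), growing outwards (scale's +y) to 0.140. 15 notches 10 mm apart; pushed past half way it snaps on into the next one; about 4 N moves it. It starts between 0 and 0.03; balance lies between about 0.05 and 0.13, by the jar's unknown weight.
- poise_grip (a point): Middle of the poise's upright black grip (22 mm diameter, 52 mm tall) on a brass block 46 by 46 by 56 mm astride the beam. Beam level: this point at z = 180 mm, block top 154 mm; it rises or sinks up to 17 mm with the beam. On both sides of the block along y runs the beam, notched top edge at z = 138 mm when level: push on the grip, or on the block beside the beam.
- lock (a joint): Travel of the beam lock, m: 0 = knob fully in, beam clamped; 0.014 = pulled out (towards the scale's -x) to its detent, beam free. A catch snaps it to either end past half way; it needs about 5 N either way.
- lock_grip (a point): Centre of the lock knob: black cylinder, 34 mm diameter, 24 mm long, axis along the scale's x, yellow disc on its end, on a 10 mm rod from the end post towards the robot. In the scale's frame x = -75, y = +195, z = 115 mm when in, 14 mm farther to -x when out. Clear for 40 mm around except its rod and a 37 mm bush 20 mm behind it; the base's top is at z = 30 mm.
- pointer_tip (a point): Tip of the red pointer, 147 mm above the pivot (z = 272 mm). It moves along the scale's y: 5 mm from the middle to the edge of the green band, 9.5 mm to the stop.
- centre_mark (a point): Fixed point where the pointer's tip is when the pointer is on the middle of the green band. Just below it, at x = +-17 mm in the scale's frame, two upright white plates (34 mm wide along y, z = 223 to 255 mm) each bear the green band; the pointer moves between them.
- pan_top (a point): Centre of the load pan's upper face, a steel disc 120 mm in diameter at z = 175 mm with the beam level; it moves up and down by 6 mm and stays level.
- clip_jar: Glass jar of steel paper clips with a steel lid, 82 mm in diameter, 104 mm tall, standing on the load pan. Loose, weight unknown (about 0.4 to 0.7 kg). Origin: centre of its underside. Not to be handled.
- spare_jar: Bystander: empty glass jar with a blue lid, 82 mm in diameter, 104 mm tall. Origin: centre of its underside.
- stapler: Bystander: red stapler, 150 mm by 36 mm by 58 mm tall, long along its x. Origin: centre of its underside.
- tape_dispenser: Bystander: aluminium tape dispenser, 150 mm (x) by 60 mm by 94 mm tall. Origin: centre of its underside.
- storage_box: Bystander: smoky grey press-button storage box, 136 mm (x) by 186 mm (y) by 91 mm tall. Origin: centre of its underside.
- paperweight: Bystander: green glass dome paperweight, 82 mm in diameter, 49 mm tall. Origin: centre of its underside.
- carton: Bystander: small closed carton, 72 mm (x) by 112 mm (y) by 51 mm tall. Origin: centre of its underside.

How it is judged:
On the way, in this order (a step that is already met when the one before it is completed fails the run):
1. The lock knob is pulled out to its detent, freeing the beam (value of joint lock above 0.011 m), for 0.2 s.
2. With the knob still out and the robot touching neither scale nor jar, the pointer rests within the green band, the jar on the pan (value of joint lock above 0.011 m and value of joint beam between -0.034 and 0.034 rad and velocity of joint beam between -0.04 and 0.04 rad/s and contact force between each of the fingers, the arm and scale below 0.2 N and contact force between each of the fingers, the arm and clip_jar below 0.2 N and horizontal distance between clip_jar and pan_top below 0.035 m and angle between clip_jar's own z axis and vertical below 0.12 rad), for 0.8 s.
At the end, for the whole second after the job is handed in: The lock knob is fully in (within 3 mm), the pointer is held within the green band (beam within 0.034 rad of level) and still, and the jar of clips stands upright on the pan (its centre within 35 mm of the pan's) (value of joint lock below 0.003 m and value of joint beam between -0.034 and 0.034 rad and velocity of joint beam between -0.04 and 0.04 rad/s and horizontal distance between clip_jar and pan_top below 0.035 m and angle between clip_jar's own z axis and vertical below 0.12 rad); the robot touches nothing.
It fails at once if A bystander (spare jar, stapler, tape dispenser, storage box, paperweight or carton) is shifted by more than 20 mm (distance of any of spare_jar, stapler, tape_dispenser, storage_box, paperweight, carton from where it was at the start of the episode above 0.02 m).
It fails at once if The poise is slid by the robot while the lock knob is in (value of joint lock below 0.003 m and contact force between the fingers and scale above 1 N and (velocity of joint poise above 0.03 m/s or velocity of joint poise below -0.03 m/s)).
It fails at once if The jar of clips is tipped or knocked off the pan (angle between clip_jar's own z axis and vertical above 0.35 rad or height (world z) of clip_jar below 0.14 m).
It also fails if it takes over 72 s, if anything falls off the work surface, if the arm or the gripper's body presses on something with over 40 N, if the wrist force passes 120 N, or if a joint passes its speed limit or range.

### The arm

A 7-joint arm with a two-finger parallel gripper is mounted at the origin on the work surface. World frame = base frame: x ahead of the robot, y to its left, z up, the work surface at z = 0. Lengths are in m, angles in rad, forces in N, time in s.
With the tool pointing down it reaches from about 0.4 to 0.85 m from the base axis. Payload 4.5 kg.
Tool frame: the origin (TCP) lies at the centre of the arm's flange, where the gripper is bolted on; the fingertips stand 173 mm ahead of it and the grasp point (between the pads) lies 155 mm ahead of it; y points along the fingers, x is the direction in which the jaws open and shut, and the axes are right-handed (so a half turn about y gives the same grasp; the last joint's range is limited). The gripper opens to 85 mm and grips with 20 to 120 N. Pads are 22 mm wide; open, the fingers measure 114 mm over their backs; the gripper's body (76 mm by 85 mm) begins 54 mm behind the grasp point. The pads swing forward as they close: fully open they stand 13 mm farther back than shut.
Start: joints at [-1.118, 0.689, -0.195, 1.565, 0.157, 0.902, -0.215], TCP at [0.254, 0.571, 0.405] pointing down, gripper open.
Joint ranges: [-3.01, 3.01], [-0.46, 2.08], [-1.47, 1.51], [0.13, 2.56], [-1, 4.14], [0.04, 2.09], [-2.66, 2.66]. Speed limits (rad/s): [2.57, 2.57, 3.14, 3.14, 3.14, 3.14, 3.14].

### API

Orientations are given as a unit quaternion [w, x, y, z].
In Python, from plant import get_obs, capture, hand_in gives the robot as it stands.
- The arm moves only by the tool send_rows, never from a script. Its argument "targets" is a list of rows, each a list of 3 entries, a list of its own where there are three numbers: the turn, a rotation vector about the world's x, y, z in degrees, then the shift along the world's x, y, z in m, then the finger opening in m, from 0 to 0.0854. A call has 1 to 8 rows; each row shifts and turns the pose as measured when the row begins; what a row does not reach is not made up. A row lasts 1/10 s, in which the tool goes at most 50 mm and 8.59 degrees, less where a joint would pass 70% of its speed; a pose out of reach is approached as far as the arm can. A call is refused whole if a number of a shift passes 0.05 or a number of a turn 8.59, either way. A call with a gripper value outside its range is refused whole. The fingers move at their own pace and stop on an object; "newtons" is the grip in N (left out, the last holds). Time passes only in rows, so rows that do not move let the fingers close. It gives the time, the measured TCP pose, the force and the opening at its end, in the units of the state.
- get_obs(): the state, without advancing time (a new reading comes with each control period).
- capture(name): name is "side" or "top"; returns a dict with "color" (384x512x3 uint8, blue, green, red), "camera_matrix" (3x3 intrinsics, pixels), "k1" (the pictures are not rectified: a ray, as slopes to the right and down, at radius r is drawn at 1 + k1 r^2 times it, then the intrinsics apply), "view" (4x4, takes a point from world to camera coordinates). Camera axes: x right, y down, z forward; pixel columns grow to the right and rows downward; lengths in m; the calibration is good to about 2 mm. A picture is of the moment at which its call begins. There is no depth.
- hand_in(): hands the job in, once; it reports no verdict.
The state is a dict: "t": time; "joints": joint angles; "qvel": joint speeds; "effort": joint torques, N m; "tcp_pos": TCP position; "ee_rot": TCP orientation; "wrist_force": force on the tool from outside, world axes, zero at the start; "wrist_torque": the same for the moment, N m; "opening": finger opening in m.
Only numpy, scipy, OpenCV 4.12 (cv2) and the standard library are available. Lean on these libraries where they do the work, as an engineer would, in place of code of your own. Each camera call takes 0.05 s, during which the arm holds its last target. There are 200 camera calls.

## Working session

There is one attempt and no reset: what is moved stays moved. The work goes in short steps, Python scripts to look and compute and a tool call to move; the robot and the scene stay as the last step left them, time stands still between calls to the robot, and variables do not carry over. Pictures are saved under pics/ and viewed, about 8 in all and at most 12, crops included, and the job is handed in when it is done.

Besides the shell and the picture viewer there is one more tool, called after ">>>" as a command line: name --argument value ..., lists and objects as JSON in quotes. send_rows: Moves the arm, as the interface text tells. Its arguments: {"type":"object","properties":{"targets":{"type":"array","items":{"type":"array"}},"newtons":{"type":"number"}},"required":["targets"]}

```bash
mkdir -p pics; cat > h.py <<'E'
import numpy as np, cv2
from plant import get_obs, capture, hand_in
def cap(n,f=None):
    c=capture(n)
    if f: cv2.imwrite('pics/'+f,c['color'])
    return c
def ray(c,u,v):
    K=np.array(c['camera_matrix']);k=c['k1'];V=np.array(c['view'])
    d=np.linalg.solve(K,[u,v,1])[:2];s=d.copy()
    for _ in range(30): s=d/(1+k*(s@s))
    R=V[:3,:3];return -R.T@V[:3,3],R.T@np.r_[s,1]
def atz(c,u,v,z):
    o,d=ray(c,u,v);return o+d*(z-o[2])/d[2]
def proj(c,p):
    K=np.array(c['camera_matrix']);V=np.array(c['view']);q=V[:3,:3]@np.asarray(p)+V[:3,3]
    s=q[:2]/q[2];s=s*(1+c['k1']*(s@s));return (K@np.r_[s,1])[:2]
E
python3 - <<'E'
from h import *
for n in('top','side'):
    c=cap(n); o,_=ray(c,256,192);print(n,o,np.round(c['view'],2).tolist(),c['k1'])
    cv2.imwrite(f'pics/{n}0.png',cv2.resize(c['color'],(800,600),interpolation=cv2.INTER_CUBIC))
o=get_obs();print(o)
E
```

```text
top [0.33860644 0.04052358 1.44320131] [[-0.12, -0.99, -0.0, 0.08], [-0.97, 0.11, -0.21, 0.62], [0.2, -0.02, -0.98, 1.34], [0.0, 0.0, 0.0, 1.0]] 0.027876958757211072
side [ 0.21186217 -1.00346055  0.82876749] [[0.94, -0.35, -0.0, -0.55], [-0.18, -0.47, -0.86, 0.28], [0.3, 0.81, -0.51, 1.17], [0.0, 0.0, 0.0, 1.0]] -0.042012418522194256
{'t': 0.1, 'joints': array([-1.1181971 ,  0.6898774 , -0.19450019,  1.5662356 ,  0.15727956,
        0.90254267, -0.21510029]), 'qvel': array([ 0.00061103, -0.00233679, -0.00036191, -0.00377495, -0.00118037,
       -0.00062285, -0.00054385]), 'effort': array([-2.89517877e-03, -5.40606880e+01, -1.27150789e+00, -1.58986062e+01,
        9.33488889e-03,  4.43286510e-03, -1.86692569e-05]), 'tcp_pos': array([0.25407074, 0.57069726, 0.40397887]), 'ee_rot': array([-0.59264541,  0.59336446,  0.38468472, -0.38562638]), 'wrist_force': array([ 1.00787226,  0.78878438, -0.27438613]), 'wrist_torque': array([ 0.04425416, -0.0128285 ,  0.00869173]), 'opening': 0.08535044574989684}
```

View pics/top0.png

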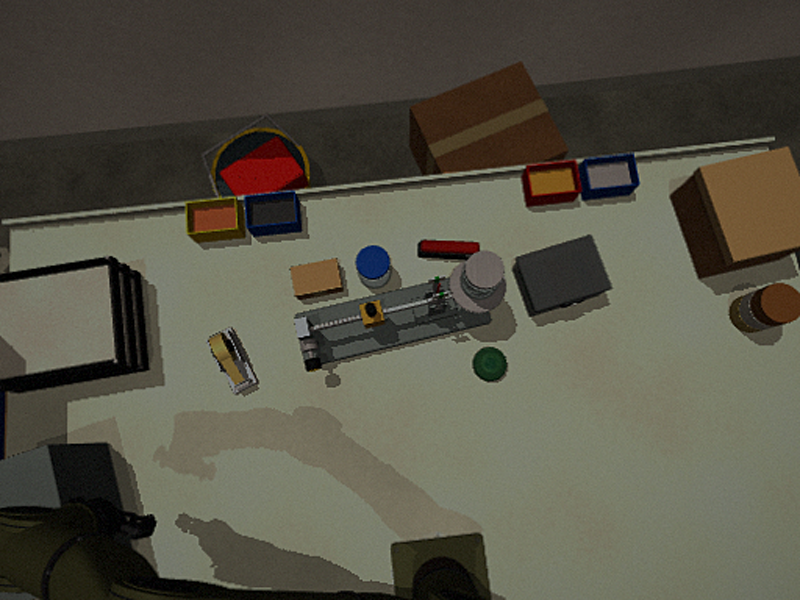

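View pics/side0.png

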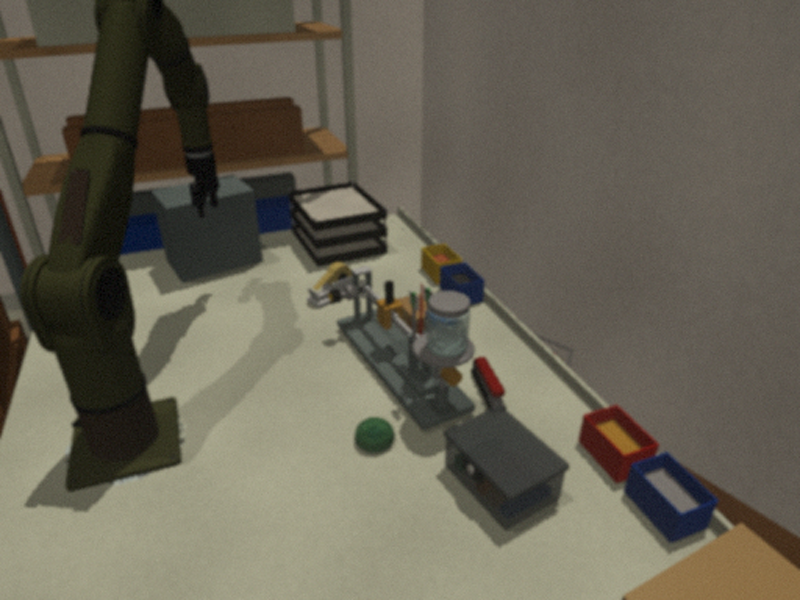

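```bash
python3 - <<'E'
from h import *
c=cap('top')['color'][150:250,180:340]; cv2.imwrite('pics/t1.png',cv2.convertScaleAbs(cv2.resize(c,None,fx=5,fy=5,interpolation=cv2.INTER_CUBIC),alpha=1.6))
c=cap('side')['color'][160:280,190:320]; cv2.imwrite('pics/s1.png',cv2.convertScaleAbs(cv2.resize(c,None,fx=5,fy=5,interpolation=cv2.INTER_CUBIC),alpha=1.4))
E
```

```text
(no output)
```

View pics/t1.png

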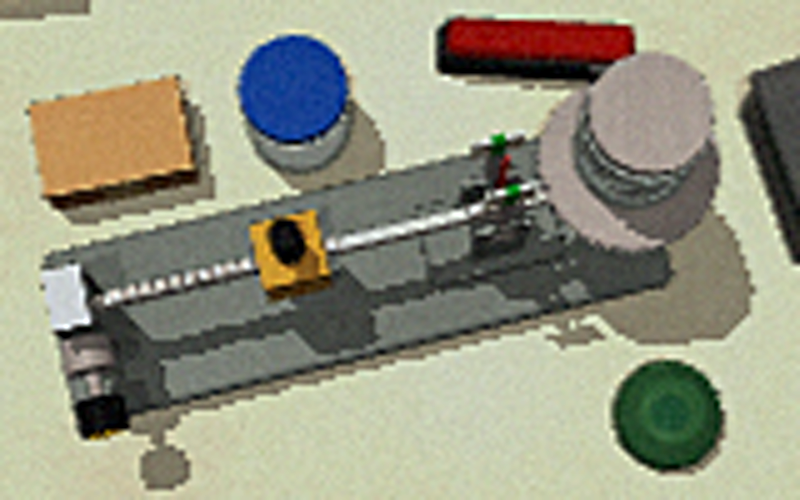

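View pics/s1.png

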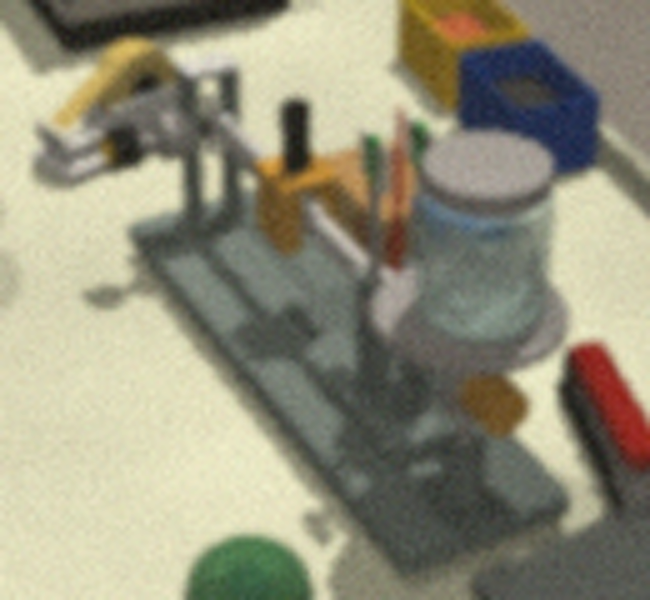

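```bash
cat >> h.py <<'E'
def W(p,P):
    c,s=np.cos(P[2]),np.sin(P[2]);return np.array([P[0]+c*p[0]-s*p[1],P[1]+s*p[0]+c*p[1],p[2]])
E
python3 - <<'E'
from h import *
from scipy.optimize import least_squares
t=cap('top');s=cap('side')
T=[((67,298),(0,.195,.171)),((499,139),(.017,-.1,.255)),((513,189),(-.017,-.1,.255)),((45,258),(.065,.225,.03)),((668,284),(-.065,-.225,.03)),((104,434),(-.087,.195,.120))]
S=[((410,570),(-.065,-.225,.03)),((565,499),(.065,-.225,.03)),((133,233),(-.065,.225,.03)),((210,65),(0,.195,.171)),((420,128),(.017,-.1,.255)),((373,140),(-.017,-.1,.255))]
def u(q,o): return (np.array(q)+.5)/5-.5+o
D=[(t,u(q,(180,150)),p) for q,p in T]+[(s,u(q,(190,160)),p) for q,p in S]
f=lambda P:np.concatenate([proj(c,W(p,P))-q for c,q,p in D])
r=least_squares(f,[.7,0,.2],loss='soft_l1');P=r.x
print(P,np.round(f(P).reshape(-1,2),1).tolist());np.save('P.npy',P)
# poise along y from grip top centre
for c,q,o in((t,(287,228),(180,150)),(s,(295,103),(190,160))):
    f2=lambda y:proj(c,W((0,y[0],.206),P))-u(q,o)
    g=least_squares(f2,[.03]);print('grip y',g.x,g.fun)
for p in [(-.075,.195,.115),(-.165,.195,.115),(0,.02,.18),(0,.12,.18)]:print(p,W(p,P))
for n,q,z in(('tape',(237,385),0.09),):
    print(n,atz(t,q[0]*.64,q[1]*.64,.05))
E
```

```text
[0.6009784  0.03896729 0.11897699] [[0.3, -0.2], [0.7, 0.3], [0.6, 0.6], [-0.5, -0.8], [2.3, -0.2], [0.5, -0.1], [-2.1, -2.8], [1.7, -1.3], [-1.5, -2.8], [-0.4, -0.8], [0.2, -0.6], [0.1, -0.5]]
grip y [0.04424628] [0.3026678 1.2945717]
grip y [0.04450312] [-0.00630575  0.00673593]
(-0.075, 0.195, 0.115) [0.50336279 0.22368652 0.115     ]
(-0.165, 0.195, 0.115) [0.41399903 0.21300383 0.115     ]
(0, 0.02, 0.18) [0.59860447 0.0588259  0.18      ]
(0, 0.12, 0.18) [0.58673482 0.15811896 0.18      ]
tape [0.48410422 0.40743435 0.05      ]
```

```bash
python3 - <<'E'
from h import *
from scipy.spatial.transform import Rotation as R
P=np.load('P.npy');o=get_obs();q=o['ee_rot'];M=R.from_quat(np.r_[q[1:],q[0]]).as_matrix();print(M.round(3))
ys=np.array([-np.sin(P[2]),np.cos(P[2]),0])
for sg in(1,-1):
    x=sg*ys;y=np.array([0,0,-1.]);T=np.c_[x,y,np.cross(x,y)]
    print(sg,np.degrees((R.from_matrix(T)*R.from_matrix(M).inv()).as_rotvec()).round(2))
k=W((-.082,.195,.4),P);print(k,k-o['tcp_pos'])
E
```

```text
[[ 0.407 -0.    -0.914]
 [ 0.914 -0.     0.407]
 [-0.001 -1.    -0.   ]]
1 [ 3.000e-02 -0.000e+00  3.081e+01]
-1 [-1.0000e-02 -4.0000e-02 -1.4919e+02]
[0.49641227 0.22285564 0.4       ] [ 0.24232527 -0.34806696 -0.00444224]
```

>>> send_rows --targets '[[[0,0,4],[0.027,-0.039,0],0.085],[[0,0,4],[0.027,-0.039,0],0.085],[[0,0,4],[0.027,-0.039,0],0.085],[[0,0,4],[0.027,-0.039,0],0.085],[[0,0,4],[0.027,-0.039,0],0.085],[[0,0,4],[0.027,-0.039,0],0.085],[[0,0,4],[0.027,-0.039,0],0.085],[[0,0,4],[0.027,-0.039,0],0.085]]' --newtons 40

```text
t: 1.1
tcp_pos: [0.4686, 0.2547, 0.4047]
ee_rot: [-0.456, 0.45, 0.543, -0.543]
wrist_force: [0.4, 0.6, -0.6]
opening: 0.0851
```

```bash
cat > err.py <<'E'
# usage: err.py sx sy tcpz : shift/turn needed to put TCP at scale-frame x,y, height z
from h import *; import sys
from scipy.spatial.transform import Rotation as R
P=np.load('P.npy');o=get_obs();q=o['ee_rot'];M=R.from_quat(np.r_[q[1:],q[0]])
ys=np.array([-np.sin(P[2]),np.cos(P[2]),0]);y=np.array([0,0,-1.]);T=R.from_matrix(np.c_[ys,y,np.cross(ys,y)])
a=[float(v) for v in sys.argv[1:]]
print('t',o['t'],'shift',(W(a,P)-o['tcp_pos']).round(4),'turn',np.degrees((T*M.inv()).as_rotvec()).round(2),'F',o['wrist_force'].round(1),'op',round(o['opening'],4))
d=o['tcp_pos']-W((0,0,0),P);c,s=np.cos(P[2]),np.sin(P[2]);print('tcp in scale',(c*d[0]+s*d[1]).round(4),(-s*d[0]+c*d[1]).round(4),o['tcp_pos'][2].round(4))
E
python3 err.py -.082 .195 .4
```

```text
t 1.1 shift [ 0.0279 -0.0318 -0.0047] turn [-0.31 -0.3  -3.53] F [ 0.4  0.6 -0.6] op 0.0851
tcp in scale -0.1059 0.2299 0.4047
```

>>> send_rows --targets '[[[-0.3,-0.3,-3.5],[0.028,-0.032,0],0.085],[[0,0,0],[0,0,0],0.085],[[0,0,0],[0,0,-0.03],0.085],[[0,0,0],[0,0,-0.03],0.085]]'

```text
t: 1.5
tcp_pos: [0.5046, 0.2119, 0.3466]
ee_rot: [-0.471, 0.478, 0.527, -0.522]
wrist_force: [-0.2, -0.4, -0.6]
opening: 0.085
```

```bash
python3 err.py -.082 .195 .268
```

```text
t 1.5 shift [-0.0082  0.0109 -0.0786] turn [0.03 0.68 1.14] F [-0.2 -0.4 -0.6] op 0.085
tcp in scale -0.0752 0.1832 0.3466
```

>>> send_rows --targets '[[[0,0.5,1],[-0.008,0.011,0],0.085],[[0,0,0],[0,0,0],0.085],[[0,0,0],[0,0,0],0.085]]'

```text
t: 1.8
tcp_pos: [0.4945, 0.2246, 0.3452]
ee_rot: [0.469, -0.469, -0.528, 0.53]
wrist_force: [0.8, -0.0, -0.3]
opening: 0.085
```

```bash
python3 err.py -.082 .195 .268
```

```text
t 1.8 shift [ 0.0019 -0.0017 -0.0772] turn [ 0.15 -0.17 -0.07] F [ 0.8 -0.  -0.3] op 0.085
tcp in scale -0.0836 0.1969 0.3452
```

>>> send_rows --targets '[[[0,0,0],[0.001,-0.001,-0.025],0.085],[[0,0,0],[0,0,-0.025],0.085],[[0,0,0],[0,0,-0.015],0.085],[[0,0,0],[0,0,0],0.085],[[0,0,0],[0,0,0],0.085]]'

```text
t: 2.3
tcp_pos: [0.4973, 0.228, 0.286]
ee_rot: [-0.467, 0.469, 0.534, -0.526]
wrist_force: [-0.3, -0.2, -0.2]
opening: 0.0855
```

```bash
python3 err.py -.082 .195 .268; python3 -c "
from h import *
a=cap('top')['color'][150:250,180:300];b=cap('side')['color'][130:230,180:300]
cv2.imwrite('pics/g1.png',cv2.convertScaleAbs(cv2.resize(np.hstack([a,b]),(800,333),interpolation=cv2.INTER_CUBIC),alpha=1.5))"
```

```text
t 2.3 shift [-0.0009 -0.0052 -0.018 ] turn [-0.34  0.57 -0.29] F [-0.3 -0.2 -0.2] op 0.0855
tcp in scale -0.0805 0.2 0.286
```

View pics/g1.png

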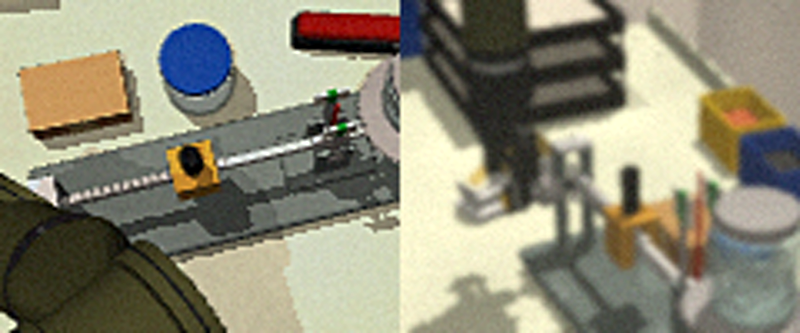

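The knob sits hidden between the fingers in front of the post (right half, about (545,165)), so alignment looks right. Next I go down and close.

>>> send_rows --targets '[[[0,0.5,0],[-0.001,-0.005,-0.018],0.085],[[0,0,0],[0,0,0],0.085],[[0,0,0],[0,0,0],0.02],[[0,0,0],[0,0,0],0.02],[[0,0,0],[0,0,0],0.02],[[0,0,0],[0,0,0],0.02],[[0,0,0],[0,0,0],0.02],[[0,0,0],[0,0,0],0.02]]'

```text
t: 3.2
tcp_pos: [0.498, 0.2229, 0.2741]
ee_rot: [-0.467, 0.469, 0.534, -0.526]
wrist_force: [0.6, -0.1, -2.6]
opening: 0.0324
```

```bash
python3 err.py -.082 .195 .268
```

```text
t 3.2 shift [-0.0016 -0.     -0.0061] turn [-0.43  0.58 -0.31] F [ 0.6 -0.1 -2.6] op 0.0324
tcp in scale -0.0804 0.1948 0.2741
```

>>> send_rows --targets '[[[0,0,0],[-0.008,-0.001,0],0.02],[[0,0,0],[-0.008,-0.001,0],0.02],[[0,0,0],[-0.008,-0.001,0],0.02],[[0,0,0],[0,0,0],0.02]]'

```text
t: 3.6
tcp_pos: [0.4811, 0.22, 0.274]
ee_rot: [-0.464, 0.473, 0.54, -0.519]
wrist_force: [-1.4, -0.0, -5.9]
opening: 0.0327
```

```bash
python3 err.py -.094 .195 .274
```

```text
t 3.6 shift [ 0.0034  0.0015 -0.    ] turn [-0.84  1.64 -0.18] F [-1.4 -0.  -5.9] op 0.0327
tcp in scale -0.0975 0.1939 0.274
```

>>> send_rows --targets '[[[0,0,0],[0,0,0],0.02],[[0,0,0],[0,0,0],0.02],[[0,0,0],[0,0,0],0.085],[[0,0,0],[0,0,0],0.085],[[0,0,0],[0,0,0],0.085],[[0,0,0],[0,0,0],0.085],[[0,0,0],[0,0,0.03],0.085],[[0,0,0],[0,0,0.04],0.085]]'

```text
t: 4.4
tcp_pos: [0.4773, 0.2202, 0.3421]
ee_rot: [-0.466, 0.47, 0.536, -0.523]
wrist_force: [1.0, -0.1, 0.7]
opening: 0.0852
```

>>> send_rows --targets '[[[0,0,0],[0,0,0.04],0.085],[[0,0,0],[0,0,0.03],0.085],[[0,0,0],[0,0,0],0.085],[[0,0,0],[0,0,0],0.085]]'

```text
t: 4.8
tcp_pos: [0.4769, 0.2208, 0.4195]
ee_rot: [-0.466, 0.471, 0.539, -0.52]
wrist_force: [-0.1, -0.3, -0.0]
opening: 0.0849
```

```bash
python3 err.py 0 .05 .43; python3 -c "
from h import *
a=cap('top')['color'][150:250,180:300];b=cap('side')['color'][130:230,180:300]
cv2.imwrite('pics/g2.png',cv2.convertScaleAbs(cv2.resize(np.hstack([a,b]),(800,333),interpolation=cv2.INTER_CUBIC),alpha=1.5))"
```

```text
t 4.8 shift [ 0.1182 -0.1322  0.0105] turn [-0.85  1.31 -0.23] F [-0.1 -0.3 -0. ] op 0.0849
tcp in scale -0.1016 0.1953 0.4195
```

View pics/g2.png

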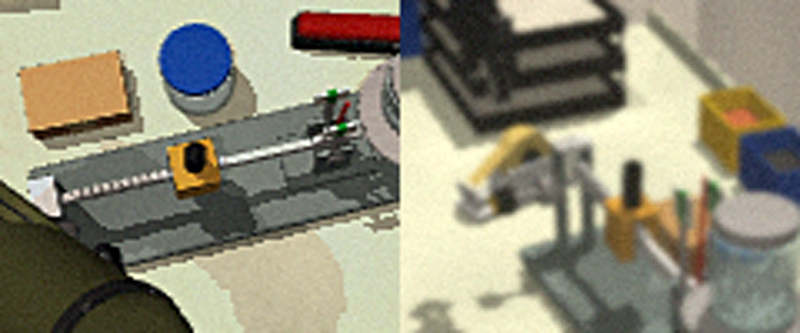

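>>> send_rows --targets '[[[-0.4,0.6,0],[0.026,-0.031,0],0.085],[[-0.4,0.6,0],[0.026,-0.031,0],0.085],[[0,0,0],[0.026,-0.031,0],0.085],[[0,0,0],[0.02,-0.02,0],0.085],[[0,0,0],[0,0,0],0.085],[[0,0,0],[0,0,0],0.085]]'

```text
t: 5.5
tcp_pos: [0.575, 0.1043, 0.4098]
ee_rot: [0.47, -0.463, -0.527, 0.536]
wrist_force: [0.3, 1.1, -0.4]
opening: 0.0849
```

```bash
python3 err.py 0 .045 .355
```

```text
t 5.5 shift [ 0.0206 -0.0207 -0.0548] turn [ 0.19 -0.94 -0.61] F [ 0.3  1.1 -0.4] op 0.0849
tcp in scale -0.018 0.068 0.4098
```

>>> send_rows --targets '[[[0.2,-0.8,-0.6],[0.021,-0.021,0],0.085],[[0,0,0],[0,0,0],0.085],[[0,0,0],[0,0,0],0.085]]'

```text
t: 5.8
tcp_pos: [0.5941, 0.0864, 0.407]
ee_rot: [0.47, -0.465, -0.529, 0.532]
wrist_force: [0.2, 1.0, 0.2]
opening: 0.085
```

```bash
python3 err.py 0 .045 .355;  cat > ptr.py <<'E'
from h import *
P=np.load('P.npy')
def tip(th):return W((0,-.1+.147*np.sin(th),.125+.147*np.cos(th)),P)
for n in('top','side'):
    c=cap(n);I=c['color'].astype(float);p0=proj(c,tip(0));b=proj(c,W((0,-.1,.2),P))
    red=np.clip(I[...,2]-1.25*np.maximum(I[...,1],I[...,0])-12,0,None)
    # keep pixels close to the pointer's possible sweep
    v,u=np.mgrid[:384,:512];m=(np.abs(u-(p0[0]+b[0])/2)<9)&(v>p0[1]-3)&(v<max(b[1],p0[1])+3) if n=='side' else (np.hypot(u-p0[0],v-p0[1])<9)
    red=red*m;S=red.sum();cen=np.array([(u*red).sum(),(v*red).sum()])/max(S,1)
    ex=[np.round((tip(t) and 0) if 0 else proj(c,tip(t)),1).tolist() for t in(-.065,0,.065)]
    top=np.argwhere(red>15);print(n,'cen',cen.round(2),'S',S.round(),'tips -/0/+',ex)
    if n=='side' and len(top):
        vs=top[:,0];print(' tip rows',[(k,round(float((u[k]*red[k]).sum()/red[k].sum()),1)) for k in np.unique(vs)[:4]])
E
python3 ptr.py
```

```text
t 5.8 shift [ 0.0016 -0.0028 -0.052 ] turn [-0.07 -0.51 -0.35] F [0.2 1.  0.2] op 0.085
tcp in scale -0.0012 0.0479 0.407
top cen [282.79 182.83] S 294.0 tips -/0/+ [[284.8, 180.9], [281.8, 181.6], [278.7, 182.3]]
side cen [270.03 197.27] S 239.0 tips -/0/+ [[270.7, 182.4], [269.2, 181.1], [267.7, 179.9]]
```

>>> send_rows --targets '[[[0,0,0],[0.001,-0.003,-0.025],0.085],[[0,0,0],[0,0,-0.02],0.085],[[0,0,0],[0,0,0],0.05],[[0,0,0],[0,0,0],0.05],[[0,0,0],[0,0,0],0.05]]'

```text
t: 6.4
tcp_pos: [0.5934, 0.0874, 0.3631]
ee_rot: [0.468, -0.464, -0.531, 0.533]
wrist_force: [0.2, 0.3, 0.1]
opening: 0.0499
```

```bash
python3 err.py 0 .1 .355; python3 ptr.py
```

```text
t 6.4 shift [-0.0043  0.0508 -0.0081] turn [-0.13 -0.4  -0.75] F [0.2 0.3 0.1] op 0.0499
tcp in scale -0.0018 0.049 0.3631
top cen [282.8  182.81] S 290.0 tips -/0/+ [[284.8, 180.9], [281.8, 181.6], [278.7, 182.3]]
side cen [270.08 197.06] S 278.0 tips -/0/+ [[270.7, 182.4], [269.2, 181.1], [267.7, 179.9]]
 tip rows [(np.int64(194), 270.3), (np.int64(197), 270.3)]
```

>>> send_rows --targets '[[[0,0,0],[-0.001,0.012,-0.004],0.05],[[0,0,0],[-0.001,0.012,0],0.05],[[0,0,0],[-0.001,0.012,0],0.05],[[0,0,0],[-0.001,0.012,0],0.05],[[0,0,0],[0,0,0],0.05]]'

```text
t: 7.0
tcp_pos: [0.5889, 0.1371, 0.3597]
ee_rot: [0.468, -0.465, -0.529, 0.533]
wrist_force: [-1.0, 1.2, 0.8]
opening: 0.0496
```

```bash
python3 err.py 0 .1 .36; python3 ptr.py
```

```text
t 7.0 shift [0.0002 0.0011 0.0003] turn [ 0.12 -0.38 -0.58] F [-1.   1.2  0.8] op 0.0496
tcp in scale -0.0003 0.0989 0.3597
top cen [281.72 183.24] S 276.0 tips -/0/+ [[284.8, 180.9], [281.8, 181.6], [278.7, 182.3]]
side cen [269.75 197.06] S 288.0 tips -/0/+ [[270.7, 182.4], [269.2, 181.1], [267.7, 179.9]]
 tip rows [(np.int64(196), 269.9), (np.int64(197), 269.7), (np.int64(198), 269.7), (np.int64(199), 269.7)]
```

>>> send_rows --targets '[[[0,0,0],[0.001,-0.014,0],0.05],[[0,0,0],[0,0,0],0.05],[[0,0,0],[0,0,0],0.05],[[0,0,0],[0,0,0],0.05],[[0,0,0],[0,0,0],0.05],[[0,0,0],[0,0,0],0.05],[[0,0,0],[0,0,0],0.05],[[0,0,0],[0,0,0],0.05]]'

```text
t: 7.9
tcp_pos: [0.5912, 0.1201, 0.3607]
ee_rot: [0.468, -0.467, -0.53, 0.531]
wrist_force: [-0.0, 0.6, -0.3]
opening: 0.05
```

>>> send_rows --targets '[[[0,0,0],[0,0,0],0.05],[[0,0,0],[0,0,0],0.05],[[0,0,0],[0,0,0],0.05]]'

```text
t: 8.2
tcp_pos: [0.5911, 0.1204, 0.3606]
ee_rot: [0.468, -0.467, -0.53, 0.532]
wrist_force: [0.5, -0.3, 0.5]
opening: 0.0498
```

```bash
python3 err.py 0 .1 .36; python3 ptr.py;python3 -c "
from h import *
a=cap('top')['color'][160:220,250:310];b=cap('side')['color'][150:210,240:300]
cv2.imwrite('pics/g3.png',cv2.convertScaleAbs(cv2.resize(np.hstack([a,b]),(800,400),interpolation=cv2.INTER_CUBIC),alpha=1.7))"
```

```text
t 8.2 shift [-0.002   0.0179 -0.0006] turn [ 0.02 -0.2  -0.43] F [ 0.5 -0.3  0.5] op 0.0498
tcp in scale -0.0001 0.082 0.3606
top cen [282.8  182.76] S 293.0 tips -/0/+ [[284.8, 180.9], [281.8, 181.6], [278.7, 182.3]]
side cen [270.02 197.31] S 262.0 tips -/0/+ [[270.7, 182.4], [269.2, 181.1], [267.7, 179.9]]
 tip rows [(np.int64(196), 270.3), (np.int64(199), 269.7), (np.int64(202), 269.8)]
```

View pics/g3.png

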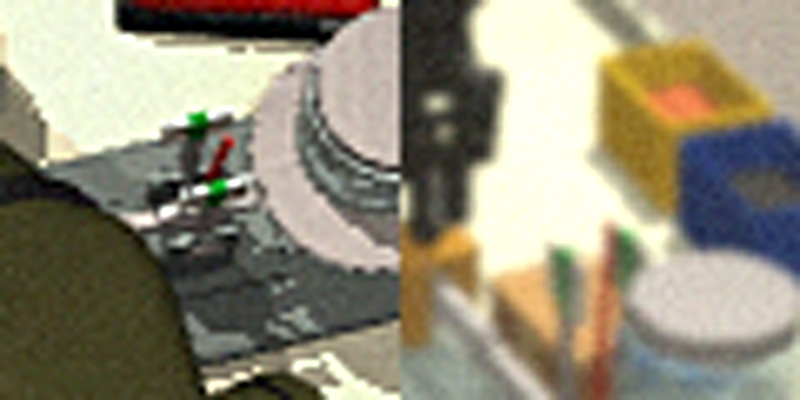

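>>> send_rows --targets '[[[0,0,0],[-0.001,0.012,0],0.05],[[0,0,0],[-0.001,0.012,0],0.05],[[0,0,0],[-0.001,0.012,0],0.05],[[0,0,0],[0,0,0],0.05],[[0,0,0],[0,0,0],0.05]]'

```text
t: 8.9
tcp_pos: [0.5874, 0.1589, 0.3599]
ee_rot: [0.468, -0.467, -0.529, 0.533]
wrist_force: [0.0, -0.3, -0.5]
opening: 0.0499
```

```bash
python3 err.py 0 .12 .36
```

```text
t 8.9 shift [-0.0007 -0.0008  0.0001] turn [ 0.19 -0.3  -0.44] F [ 0.  -0.3 -0.5] op 0.0499
tcp in scale 0.0008 0.1207 0.3599
```

>>> send_rows --targets '[[[0,0,0],[0.001,-0.014,0],0.05],[[0,0,0],[0,0,0],0.05],[[0,0,0],[0,0,0],0.05],[[0,0,0],[0,0,0],0.05],[[0,0,0],[0,0,0],0.05],[[0,0,0],[0,0,0],0.05],[[0,0,0],[0,0,0],0.05],[[0,0,0],[0,0,0],0.05]]'

```text
t: 9.7
tcp_pos: [0.5888, 0.1438, 0.3606]
ee_rot: [0.468, -0.467, -0.529, 0.532]
wrist_force: [0.4, 0.6, 1.1]
opening: 0.05
```

```bash
python3 ptr.py
```

```text
top cen [280.34 183.13] S 288.0 tips -/0/+ [[284.8, 180.9], [281.8, 181.6], [278.7, 182.3]]
side cen [269.32 196.67] S 254.0 tips -/0/+ [[270.7, 182.4], [269.2, 181.1], [267.7, 179.9]]
```

>>> send_rows --targets '[[[0,0,0],[0,0,0],0.05],[[0,0,0],[0,0,0],0.05],[[0,0,0],[0,0,0],0.05],[[0,0,0],[0,0,0],0.05],[[0,0,0],[0,0,0],0.05]]'

```text
t: 10.3
tcp_pos: [0.5888, 0.144, 0.3606]
ee_rot: [0.468, -0.467, -0.529, 0.532]
wrist_force: [-0.4, -0.2, -0.4]
opening: 0.0501
```

```bash
python3 ptr.py;python3 -c "
from h import *
a=cap('top')['color'][165:215,255:305];b=cap('side')['color'][160:210,240:290]
cv2.imwrite('pics/g4.png',cv2.convertScaleAbs(cv2.resize(np.hstack([a,b]),(800,400),interpolation=cv2.INTER_CUBIC),alpha=1.7))"
```

```text
top cen [280.54 183.07] S 333.0 tips -/0/+ [[284.8, 180.9], [281.8, 181.6], [278.7, 182.3]]
side cen [269.38 197.08] S 285.0 tips -/0/+ [[270.7, 182.4], [269.2, 181.1], [267.7, 179.9]]
 tip rows [(np.int64(194), 269.4), (np.int64(201), 269.2)]
```

View pics/g4.png

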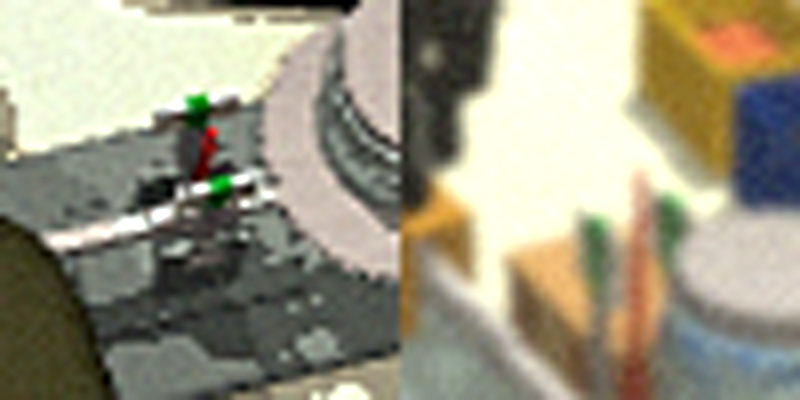

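>>> send_rows --targets '[[[0,0,0],[0,0,0],0.05],[[0,0,0],[0,0,0],0.05],[[0,0,0],[0,0,0],0.05],[[0,0,0],[0,0,0.02],0.05],[[0,0,0],[0,0,0.03],0.05],[[0,0,0],[0,0,0.02],0.05],[[0,0,0],[0,0,0],0.05],[[0,0,0],[0,0,0],0.05]]'

```text
t: 11.3
tcp_pos: [0.5881, 0.1437, 0.4316]
ee_rot: [0.469, -0.466, -0.529, 0.533]
wrist_force: [0.9, 0.1, -0.8]
opening: 0.0503
```

```bash
python3 ptr.py;python3 err.py -.096 .195 .42
```

```text
top cen [280.47 183.04] S 361.0 tips -/0/+ [[284.8, 180.9], [281.8, 181.6], [278.7, 182.3]]
side cen [269.31 197.24] S 226.0 tips -/0/+ [[270.7, 182.4], [269.2, 181.1], [267.7, 179.9]]
t 11.4 shift [-0.1055  0.0775 -0.0111] turn [ 0.12 -0.43 -0.44] F [ 0.2 -0.3  0.6] op 0.0497
tcp in scale -0.0004 0.1055 0.4311
```

>>> send_rows --targets '[[[0,-0.2,-0.2],[-0.03,0.022,0],0.085],[[0,-0.2,-0.2],[-0.03,0.022,0],0.085],[[0,0,0],[-0.03,0.022,0],0.085],[[0,0,0],[0,0,0],0.085],[[0,0,0],[0,0,0],0.085],[[0,0,0],[0,0,0],0.085]]'

```text
t: 12.0
tcp_pos: [0.4946, 0.2093, 0.4249]
ee_rot: [0.471, -0.469, -0.525, 0.532]
wrist_force: [0.1, 0.6, 0.2]
opening: 0.0849
```

```bash
python3 ptr.py;python3 err.py -.096 .195 .42
```

```text
top cen [280.46 183.06] S 366.0 tips -/0/+ [[284.8, 180.9], [281.8, 181.6], [278.7, 182.3]]
side cen [269.26 197.07] S 227.0 tips -/0/+ [[270.7, 182.4], [269.2, 181.1], [267.7, 179.9]]
 tip rows [(np.int64(194), 269.2)]
t 12.1 shift [-0.0127  0.0126 -0.005 ] turn [ 0.4  -0.48  0.21] F [ 0.3  0.5 -0. ] op 0.0847
tcp in scale -0.0849 0.181 0.425
```

>>> send_rows --targets '[[[0.3,-0.4,0.2],[-0.013,0.013,0],0.085],[[0,0,0],[0,0,0],0.085],[[0,0,0],[0,0,-0.035],0.085],[[0,0,0],[0,0,-0.035],0.085],[[0,0,0],[0,0,-0.02],0.085],[[0,0,0],[0,0,0],0.085],[[0,0,0],[0,0,0],0.085]]'

```text
t: 12.8
tcp_pos: [0.4893, 0.2161, 0.3325]
ee_rot: [-0.47, 0.475, 0.527, -0.525]
wrist_force: [0.5, -0.2, 0.5]
opening: 0.0849
```

```bash
python3 err.py -.096 .195 .272
```

```text
t 12.8 shift [-0.0068  0.0051 -0.0605] turn [0.16 0.36 0.74] F [ 0.5 -0.2  0.5] op 0.0849
tcp in scale -0.0899 0.1891 0.3325
```

>>> send_rows --targets '[[[0,0.3,0.7],[-0.007,0.005,0],0.085],[[0,0,0],[0,0,-0.02],0.085],[[0,0,0],[0,0,-0.015],0.085],[[0,0,0],[0,0,0],0.085],[[0,0,0],[0,0,0],0.085]]'

```text
t: 13.3
tcp_pos: [0.4838, 0.2229, 0.3027]
ee_rot: [-0.468, 0.471, 0.532, -0.525]
wrist_force: [-0.3, 0.4, -0.5]
opening: 0.0845
```

```bash
python3 err.py -.096 .195 .272
```

```text
t 13.3 shift [-0.0013 -0.0017 -0.0307] turn [-0.2   0.59  0.01] F [-0.3  0.4 -0.5] op 0.0845
tcp in scale -0.0945 0.1966 0.3027
```

>>> send_rows --targets '[[[0,0.4,0],[-0.001,-0.002,-0.02],0.085],[[0,0,0],[0,0,-0.01],0.085],[[0,0,0],[0,0,0],0.085],[[0,0,0],[0,0,0],0.02],[[0,0,0],[0,0,0],0.02],[[0,0,0],[0,0,0],0.02],[[0,0,0],[0,0,0],0.02],[[0,0,0],[0,0,0],0.02]]'

```text
t: 14.1
tcp_pos: [0.4846, 0.2215, 0.2786]
ee_rot: [-0.467, 0.471, 0.534, -0.525]
wrist_force: [-0.7, 1.6, -3.5]
opening: 0.0327
```

```bash
python3 err.py -.08 .195 .272; python3 ptr.py
```

```text
t 14.1 shift [ 0.0138  0.0016 -0.0066] turn [-0.33  0.73 -0.05] F [-0.7  1.6 -3.5] op 0.0327
tcp in scale -0.0939 0.195 0.2786
top cen [280.51 182.9 ] S 352.0 tips -/0/+ [[284.8, 180.9], [281.8, 181.6], [278.7, 182.3]]
side cen [269.37 196.42] S 245.0 tips -/0/+ [[270.7, 182.4], [269.2, 181.1], [267.7, 179.9]]
 tip rows [(np.int64(199), 269.2)]
```

Gripped (32.7 mm) with the pointer unchanged, so I push in.

>>> send_rows --targets '[[[0,0,0],[0.007,0.001,0],0.02],[[0,0,0],[0.008,0.001,0],0.02],[[0,0,0],[0.008,0.001,0],0.02],[[0,0,0],[0.006,0.001,0],0.02],[[0,0,0],[0,0,0],0.02]]'

```text
t: 14.7
tcp_pos: [0.5032, 0.2253, 0.2785]
ee_rot: [0.471, -0.465, -0.525, 0.535]
wrist_force: [4.4, -1.6, 2.7]
opening: 0.0326
```

```bash
python3 err.py -.08 .195 .272; python3 ptr.py
```

```text
t 14.7 shift [-0.0048 -0.0022 -0.0065] turn [ 0.34 -0.88 -0.32] F [ 4.4 -1.6  2.7] op 0.0326
tcp in scale -0.075 0.1966 0.2785
top cen [280.47 183.07] S 345.0 tips -/0/+ [[284.8, 180.9], [281.8, 181.6], [278.7, 182.3]]
side cen [269.4 196.6] S 248.0 tips -/0/+ [[270.7, 182.4], [269.2, 181.1], [267.7, 179.9]]
```

>>> send_rows --targets '[[[0,0,0],[0,0,0],0.085],[[0,0,0],[0,0,0],0.085],[[0,0,0],[0,0,0],0.085],[[0,0,0],[0,0,0],0.085],[[0,0,0],[-0.004,0,0.03],0.085],[[0,0,0],[0,0,0.04],0.085],[[0,0,0],[0,0,0.04],0.085],[[0,0,0],[0,0,0.02],0.085]]'

```text
t: 15.6
tcp_pos: [0.4996, 0.225, 0.4085]
ee_rot: [0.472, -0.465, -0.523, 0.536]
wrist_force: [1.1, 0.3, 0.1]
opening: 0.0851
```

>>> send_rows --targets '[[[0,0,0],[-0.03,0.03,0],0.085],[[0,0,0],[-0.04,0.03,0],0.085],[[0,0,0],[-0.04,0.03,0],0.085],[[0,0,0],[-0.04,0.03,0],0.085],[[0,0,0],[-0.02,0.02,0],0.085],[[0,0,0],[0,0,0],0.085],[[0,0,0],[0,0,0],0.085],[[0,0,0],[0,0,0],0.085]]'

```text
t: 16.4
tcp_pos: [0.3268, 0.3675, 0.4133]
ee_rot: [0.473, -0.468, -0.526, 0.53]
wrist_force: [-0.8, 0.3, 0.2]
opening: 0.0848
```

```bash
python3 ptr.py; python3 -c "
from h import *
P=np.load('P.npy');t=cap('top');s=cap('side')
for l in(0,.014):print(l,proj(t,W((-.087-l,.195,.12),P)).round(1),proj(s,W((-.087-l,.195,.115),P)).round(1))
a=t['color'][160:250,180:300];b=s['color'][150:240,180:300]
cv2.imwrite('pics/g5.png',cv2.convertScaleAbs(cv2.resize(np.vstack([a,b]),(400,600),interpolation=cv2.INTER_CUBIC),alpha=1.6))
a=cv2.resize(t['color'][200:250,180:230],(400,400),interpolation=cv2.INTER_CUBIC);b=cv2.resize(t['color'][165:215,255:305],(400,400),interpolation=cv2.INTER_CUBIC)
cv2.imwrite('pics/g6.png',cv2.convertScaleAbs(np.hstack([a,b]),alpha=1.6))"
```

```text
top cen [280.52 182.87] S 327.0 tips -/0/+ [[284.8, 180.9], [281.8, 181.6], [278.7, 182.3]]
side cen [269.32 197.02] S 226.0 tips -/0/+ [[270.7, 182.4], [269.2, 181.1], [267.7, 179.9]]
0 [200.9 236.3] [211.  189.7]
0.014 [201.7 240.3] [207.6 190.5]
```

View pics/g5.png

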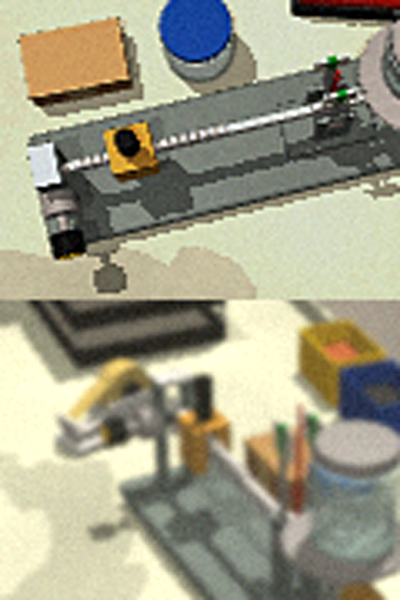

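View pics/g6.png

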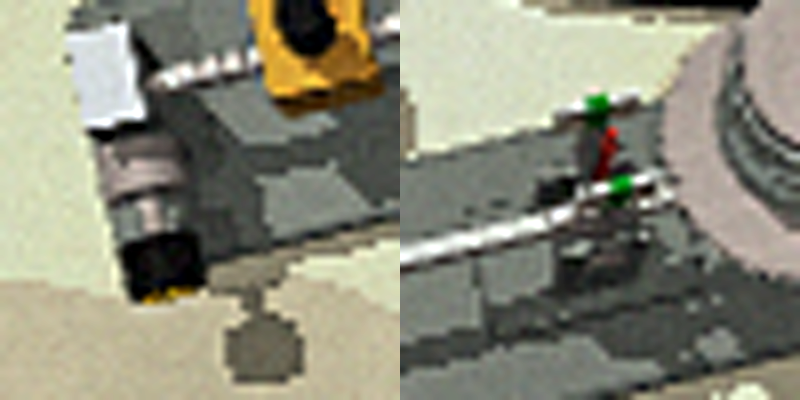

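The yellow disc is at row 236.9, matching its starting row of 236.8 with the knob in (out would be about 240.3). The pointer sits between the green marks and nothing is being touched, so I hand in.

```bash
python3 -c "
from h import *
print(hand_in())"
```

```text
the job is handed in; nothing more can be done
None
```

The jar is weighed and the beam is locked with the pointer in the green band; I handed the job in at about 16.5 s and it gave no verdict.

- **What I did:** I pulled the lock knob out to its detent and pushed the poise outwards in two steps. After the first step the pointer still rested at the pan-down stop. After the second it came to rest near mid-band, at about -0.01 rad by my reading, with a poise position I estimate at about 0.09 m. I stood clear of it for over 1 s, then gripped the knob, pushed it back in, released it and withdrew.
- **Knob:** in the last top picture its yellow disc was at image row 236.9. It started at 236.8, and pulled out it would be about 240.3.
- **Pointer:** its position in the top picture stayed the same through locking (280.5 px before and after), between the green marks.
- **Jar, poise and the rest:** the jar stands on the pan and the poise is still where it was at balance. I saw no bystander shifted in the final crops, but these don't show the paperweight, storage box or all of the stapler.
- **Disagreement:** my predicted pointer tip sat about 1 px off in the top view (about 0.02 rad). I therefore judged the centring from the green marks and the stop position instead.

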